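Pack the round boards and close the carton

TASK

Take the pack of round circuit boards off the sloped rack, lay it flat, right way up and centred on the pack that already lies on the pad in the cardboard carton, and let go of it. Then close the carton: first fold both side flaps down flat, in either order, then fold the lid shut flat over them. Leave the solder reel and the yellow screwdriver where they are.

Things in the scene. Friction and masses are not known exactly. Their poses are not given: they have to be found in the camera images.
- carton: brown cardboard tuck-top carton standing open on the bench, does not move. Origin: centre of its underside; z up, its +x side is the far side that carries the lid, +y its left side. Outside 126 (x) x 156 (y) x 78 mm high, walls and floor 3 mm, inside 120 x 150 mm. A grey round pad 90 mm across, 2 mm thick, lies centred on its floor (pad top 5 mm above the origin)
- left_flap (a joint): hinge of the carton's left (+y) side flap: 0 = folded flat over the opening, 1.57 = standing upright, more = leaning outward (starts at 2.0 to 2.35). Flap 60 mm long from the hinge, 100 mm wide along the carton's x, 3 mm thick; hinge line along the carton's x at y = +76.5 mm, z = 78 mm in the carton's frame. A stiff crease: it stays where it is left
- right_flap (a joint): the same for the right (-y) side flap, hinge line at y = -76.5 mm, z = 78 mm; 0 = folded flat, grows as it opens outward
- lid (a joint): hinge of the carton's lid at its far (+x) side: 0 = shut flat, 1.57 = upright, more = leaning away (starts at 1.75 to 2.0). Lid 124 mm long from the hinge, 156 mm wide along y, 3 mm thick, with a 13 mm tuck tab bent down at its free edge; hinge line along the carton's y at x = +61.5 mm, z = 81.5 mm in the carton's frame. It stays where it is left
- left_flap_edge (a point): middle of the free edge of the left flap
- right_flap_edge (a point): middle of the free edge of the right flap
- lid_edge (a point): middle of the free edge of the lid
- rack: blue sheet-metal rack on a dark base plate, does not move. Origin: centre of its underside. Its tray, 100 mm long, 160 mm wide, slopes 30 degrees, rising toward the rack's +x (roughly the bench's left) from x = -45, z = 35 mm (top face at the low end, which has a 12 mm lip); at the high end a 100 mm back board, square to the tray, leans out over it and blocks a gripper straight from above
- top_boards: short round pack of green circuit boards, diameter 67 mm, 31 mm tall; origin: centre of its underside, z along its axis out of the top. Starts lying on the rack's sloped tray against the lip, its axis tilted 30 degrees from vertical toward the rack's -x. 40 to 85 g
- lower_boards: a like pack of green round boards, diameter 67 mm, 26 mm tall, already lying on the pad in the carton; origin: centre of its underside
- spool: reel of solder wire, 62 mm across, 48 mm tall, a bystander; origin: centre of its underside
- driver: screwdriver with yellow handle, 172 mm long, 20 mm thick, lying on the bench, a bystander; origin: centre of its underside, shaft along its y
Mind the look-alikes: they are no part of the job. What is shaped like the top_boards but blue, orange or white is not meant.

How it is judged:
By the outcome, as a careful person would: the job done as asked, in the order asked, and still so for the second after the job is handed in, with the robot touching nothing.
It also fails if it takes over 69 s, if anything falls off the work surface, if the arm or the gripper's body presses on something with over 40 N, if the wrist force passes 120 N, or if a joint passes its speed limit or range.

ROBOT

A 7-joint arm with a two-finger parallel gripper is mounted at the origin on a cart in front of the work surface, level with it; the furniture and walls round the work are solid. World frame = base frame: x ahead of the robot, y to its left, z up, the work surface at z = 0. Lengths are in m, angles in rad, forces in N, time in s.
With the tool pointing down it reaches from about 0.4 to 0.85 m from the base axis. Payload 4.5 kg.
Tool frame: the origin (TCP) lies midway between the tips of the shut fingers; the grasp point (between the pads) lies 19 mm behind it; z points along the fingers, y is the line along which they close (so a half turn about z gives the same grasp; the last joint's range is limited). The gripper opens to 88 mm and grips with 3 to 60 N. Pads are 18 mm wide; open, the fingers measure 123 mm over their backs; the gripper's body (75 mm by 187 mm) begins 45 mm behind the grasp point.
Start: joints at [0.034, 0.689, -0.195, 1.565, 0.157, 0.902, -0.215], TCP at [0.625, 0, 0.239] pointing down, gripper open.
Joint ranges: [-3.01, 3.01], [-0.46, 2.08], [-1.47, 1.51], [0.13, 2.56], [-1, 4.14], [0.04, 2.09], [-2.66, 2.66]. Speed limits (rad/s): [2.57, 2.57, 3.14, 3.14, 3.14, 3.14, 3.14].

INTERFACE

Orientations are given as a unit quaternion [x, y, z, w].
In Python, from plant import sensors, eyes, finish_job gives the robot as it stands.
- The arm moves only by the tool send_rows, never from a script. Its argument "rows" is text: rows parted by semicolons, each of 4 numbers parted by spaces: the shift along the tool's x, y, z normalised to -1 to 1, where 1 is 30 cm, then the turn about the tool's z normalised to -1 to 1, where 1 is 2 pi rad. A call has 1 to 10 rows; each row is the pose to reach, as a shift and turn from the pose commanded when the call began, along the tool's axes at that moment, turning the shorter way round; what a row does not reach only later rows make up. A row lasts 1/12 s, in which the tool goes at most 41.7 mm and 7.16 degrees, less where a joint would pass 70% of its speed; a pose out of reach is approached as far as the arm can. A call with a number of a shift or a turn outside -1 to 1 is refused whole. A call with a gripper value outside its range is refused whole. "jaw" is the closure, from -1 (fully open) to 1 (shut), set as the call begins (left out, the last holds). The fingers move at their own pace and stop on an object; "force" is the grip in N (left out, the last holds). Time passes only in rows, so rows that repeat a pose let the fingers close. It gives the time, the measured TCP pose, the force, the opening and the grip force at its end, in the units of the state.
- sensors.get_state(): the state, without advancing time (a new reading comes with each control period).
- eyes.snapshot(name): name is "scene" or "side" or "wrist"; returns (picture, depth): 400x640x3 uint8, red, green, blue; 400x640 float32, m along the optical axis (not along the pixel's ray), 0 where there is no reading.
- eyes.calibration(name): a dict with "fov_y" (degrees; the focal length in pixels is half the picture's height over the tangent of half this angle, whatever the lens; pixels are square), "cx", "cy" (the principal point, pixels), "dist_coeffs" ([k1, k2, p1, p2, k3] as OpenCV has them; the pictures are not rectified), "world_from_camera" (4x4, takes a point from camera to world coordinates). Camera axes: x right, y down, z forward; pixel columns grow to the right and rows downward; lengths in m; the calibration is good to about 2 mm. A picture is of the moment at which its call begins: read the wrist's pose just before it. calibration takes no time and is no camera call; for the wrist camera it gives the pose at the moment of the call.
- finish_job(): hands the job in; it is judged then, once.
The state is a dict: "clock": time; "q": joint angles; "qd": joint speeds; "joint_torque": joint torques, N m; "tool_pos": TCP position; "eef_rot": TCP orientation; "contact_force": force on the tool from outside, world axes, zero at the start; "moment": the same for the moment, N m; "opening": opening from 0.0 (shut) to 1.0 (fully open); "finger_force": force on a finger pad.
Only numpy, scipy, OpenCV 4.12 (cv2) and the standard library are available. Lean on these libraries where they do the work, as an engineer would, in place of code of your own. Each camera call takes 0.05 s, during which the arm holds its last target. There are 200 camera calls.

## Working session

There is one attempt and no reset: what is moved stays moved. The work goes in short steps, Python scripts to look and compute and a tool call to move; the robot and the scene stay as the last step left them, time stands still between calls to the robot, and variables do not carry over. Pictures are saved under pics/ and viewed, at most 10 in all, crops included, and the job is handed in when it is done.

Besides the shell and the picture viewer there is one more tool, called by a JSON object that holds its "name" and its "arguments". send_rows: Moves the arm, as the interface text tells. Scaled input: -1 to 1 covers 30 cm each way for a shift and 2 pi rad each way for a turn. Its arguments: {"type":"object","properties":{"rows":{"type":"string"},"jaw":{"type":"number"},"force":{"type":"number"}},"required":["rows"]}

```bash
mkdir -p pics; ls; cat > h.py <<'E'
import numpy as np, cv2
from plant import sensors, eyes
from scipy.spatial.transform import Rotation as R
def cloud(n):
    c=eyes.calibration(n); im,d=eyes.snapshot(n)
    np.savez('%s.npz'%n,im=im,d=d,T=np.array(c['world_from_camera']),fov=c['fov_y'],cx=c['cx'],cy=c['cy'],k=np.array(c['dist_coeffs']))
    return load(n)
def load(n):
    f=dict(np.load('%s.npz'%n)); im,d=f['im'],f['d']
    fl=200/np.tan(np.radians(float(f['fov'])/2)); K=np.array([[fl,0,float(f['cx'])],[0,fl,float(f['cy'])],[0,0,1]])
    v,u=np.mgrid[0:400,0:640]
    p=cv2.undistortPoints(np.stack([u.ravel(),v.ravel()],1).astype(np.float64).reshape(-1,1,2),K,f['k']).reshape(400,640,2)
    P=np.dstack([p[...,0]*d,p[...,1]*d,d])
    W=P@f['T'][:3,:3].T+f['T'][:3,3]; W[d==0]=np.nan
    return im,W
E
python3 - <<'E'
from h import *
for n in('scene','side'):
    im,W=cloud(n); cv2.imwrite(f'pics/{n}0.png',im[...,::-1])
    c=eyes.calibration(n); print(n,np.round(c['world_from_camera'],3).tolist(),c['fov_y'])
s=sensors.get_state(); print(s)
E
```

```text
pics
scene [[-0.95, -0.13, 0.282, 0.228], [-0.311, 0.393, -0.865, 1.18], [0.001, -0.91, -0.414, 0.616], [0.0, 0.0, 0.0, 1.0]] 46.29862730752585
side [[0.881, -0.249, 0.402, 0.128], [-0.472, -0.483, 0.737, -0.718], [0.011, -0.84, -0.543, 0.677], [0.0, 0.0, 0.0, 1.0]] 57.06484541986288
{'clock': 0.1, 'q': array([ 0.03384427,  0.68986837, -0.194485  ,  1.56620418,  0.15729111,
        0.90250942, -0.21508422]), 'qd': array([ 0.0011881 , -0.00181554,  0.00151441, -0.00165664, -0.00046087,
        0.00165211, -0.00113381]), 'joint_torque': array([-3.08775299e-03, -5.28501892e+01, -1.27141513e+00, -1.53837240e+01,
       -5.25604945e-02,  1.96265515e-03,  5.71585565e-05]), 'tool_pos': array([ 6.24449816e-01, -8.83716091e-05,  2.38018708e-01]), 'eef_rot': array([ 7.07102726e-01,  7.07110382e-01, -6.12398995e-04, -5.16589907e-04]), 'contact_force': array([ 0.30459825, -0.05540303, -0.63992494]), 'moment': array([ 0.01143866, -0.03166061,  0.02063461]), 'finger_force': 0.0, 'opening': 1.0006086973816475}
```

View pics/scene0.png

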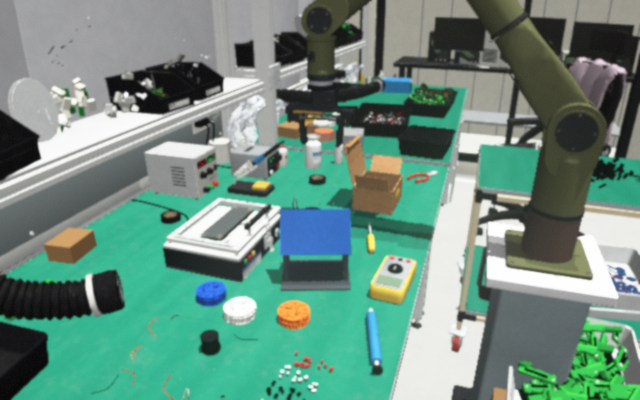

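View pics/side0.png

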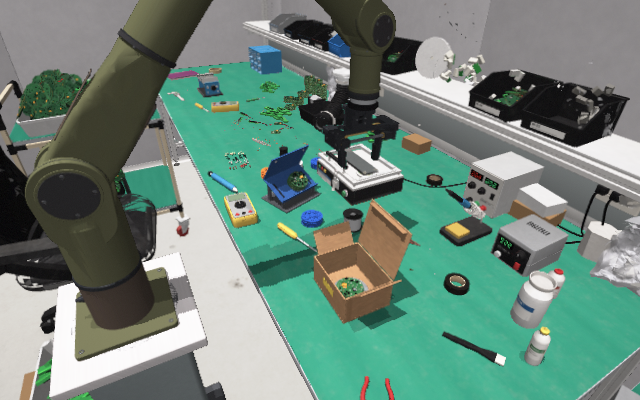

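The scene view shows decoy packs in blue (210,292), white (240,310) and orange (294,314). The side view shows the rack with a green pack at (298,180), the blue decoy at (313,217), the spool at (353,218), the screwdriver at (290,230) and the carton at (355,270) with a green pack inside. Only the green pack on the rack fits `top_boards`. I'll confirm it in an enlarged crop.

```bash
python3 - <<'E'
from h import *
im,W=load('side')
c1=cv2.resize(im[135:245,225:345],None,fx=4,fy=4,interpolation=cv2.INTER_CUBIC)
c2=cv2.resize(im[195:330,300:420],None,fx=4,fy=4,interpolation=cv2.INTER_CUBIC)[:440] if 0 else cv2.resize(im[195:330,300:420],(391,440),interpolation=cv2.INTER_CUBIC)
cv2.imwrite('pics/crop.png',np.hstack([c1[:,:400],c2])[...,::-1])
# green pack on rack
hsv=cv2.cvtColor(im,cv2.COLOR_RGB2HSV)
for n in('scene','side'):
    i,V=load(n); h=cv2.cvtColor(i,cv2.COLOR_RGB2HSV)
    m=(h[...,0]>105)&(h[...,0]<125)&(h[...,1]>130)&(V[...,2]>.02)&(V[...,0]>.35)&(V[...,0]<.9)&(abs(V[...,1])<.6)
    k,l,st,ce=cv2.connectedComponentsWithStats(m.astype(np.uint8))
    for j in range(1,k):
        if st[j,4]>60: q=V[l==j]; print(n,'blue',st[j],np.round(np.nanmin(q,0),3),np.round(np.nanmax(q,0),3))
    m=(h[...,0]>8)&(h[...,0]<18)&(h[...,1]>80)&(V[...,2]>.01)&(V[...,0]>.35)&(V[...,0]<.9)
    k,l,st,ce=cv2.connectedComponentsWithStats(m.astype(np.uint8))
    for j in range(1,k):
        if st[j,4]>100: q=V[l==j]; print(n,'brown',st[j],np.round(np.nanmin(q,0),3),np.round(np.nanmax(q,0),3))
im,W=load('side')
for u,v in[(298,180),(313,213),(353,213),(290,230),(350,285),(350,290)]: print(u,v,np.round(W[v,u],3))
E
```

```text
scene blue [ 279  209   72   47 3072] [0.459 0.143 0.033] [0.696 0.345 0.172]
scene blue [196 282  29  17 355] [0.704 0.408 0.02 ] [0.768 0.474 0.029]
scene brown [319 128  16  12 108] [ 0.837 -0.882  0.011] [ 0.899 -0.767  0.044]
scene brown [ 344  135   58   77 2459] [ 0.431 -0.68   0.01 ] [ 0.704 -0.076  0.204]
scene brown [278 301  32  24 540] [0.5   0.418 0.01 ] [0.567 0.487 0.029]
side blue [ 264  146   54   57 1247] [0.456 0.202 0.034] [0.631 0.343 0.173]
side blue [302 210  20  13 191] [0.51  0.084 0.02 ] [0.574 0.149 0.03 ]
side brown [ 314  200   97  121 6021] [ 0.429 -0.309  0.01 ] [ 0.59  -0.079  0.202]
298 180 [0.561 0.254 0.074]
313 213 [0.553 0.128 0.02 ]
353 213 [0.656 0.059 0.03 ]
290 230 [0.454 0.084 0.018]
350 285 [ 0.494 -0.188  0.02 ]
350 290 [ 0.483 -0.204  0.023]
```

View pics/crop.png

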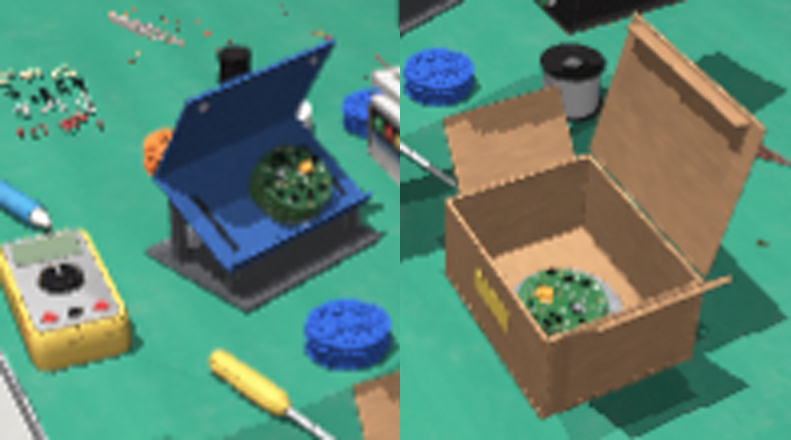

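The crop confirms the green pack on the tray, crop (290,185), with open sides to the tray and a back board that leans over it. It also shows the carton with the lower pack inside at crop (567,300), flaps open on both sides and the lid standing at the far side. Next I'll fit the poses to the depth data.

```bash
cat > fit.py <<'E'
from h import *
from scipy.optimize import least_squares
def rd(P,o,a,b):  # distance of points to rectangle o + s a + t b
    la,lb=np.linalg.norm(a),np.linalg.norm(b); r=P-o
    s=np.clip(r@a/la,0,la); t=np.clip(r@b/lb,0,lb)
    return np.linalg.norm(r-s[:,None]*a/la-t[:,None]*b/lb,axis=1)
A=np.array
def loc(P,p):
    c,s=np.cos(p[2]),np.sin(p[2]); d=P[:,:2]-p[:2]
    return np.c_[c*d[:,0]+s*d[:,1],-s*d[:,0]+c*d[:,1],P[:,2]]
def carton(p,P):
    L=loc(P,p); D=[]
    for hx,hy,z0 in((.063,.078,0),(.060,.075,.003)):
        for sx in(-1,1): D.append(rd(L,A([sx*hx,-hy,z0]),A([0,2*hy,0]),A([0,0,.078-z0])))
        for sy in(-1,1): D.append(rd(L,A([-hx,sy*hy,z0]),A([2*hx,0,0]),A([0,0,.078-z0])))
    D.append(rd(L,A([-.06,-.075,.003]),A([.12,0,0]),A([0,.15,0])))
    for sy,a in((1,p[3]),(-1,p[4])):
        e=A([0,-sy*np.cos(a),np.sin(a)])
        for o in (0.,.003):
            n=A([0,sy*np.sin(a),np.cos(a)])*(o-.0015)
            D.append(rd(L,A([-.05,sy*.0765,.078])+n,A([.1,0,0]),e*.06))
    a=p[5]; e=A([-np.cos(a),0,np.sin(a)]); n=A([np.sin(a),0,np.cos(a)])
    for o in(-.0015,.0015): D.append(rd(L,A([.0615,-.078,.0815])+n*o,A([0,.156,0]),e*.124))
    D.append(rd(L,A([.0615,-.078,.0815])+e*.124,A([0,.156,0]),-n*.013))
    return np.min(D,0)
def brown(n,z=.012):
    i,V=load(n); h=cv2.cvtColor(i,cv2.COLOR_RGB2HSV)
    m=(h[...,0]>5)&(h[...,0]<20)&(h[...,1]>60)&(V[...,2]>z)&(V[...,0]>.38)&(V[...,0]<.66)&(V[...,1]>-.36)&(V[...,1]<-.03)
    m=cv2.erode(m.astype(np.uint8),np.ones((2,2)))>0
    return V[m]
def fitc(p0,ns=('scene','side')):
    P=np.vstack([brown(n) for n in ns]); r=least_squares(carton,p0,args=(P,),loss='soft_l1',f_scale=.002,x_scale=[.01,.01,.1,.1,.1,.1])
    return r.x,np.percentile(abs(carton(r.x,P)),[50,80,95]),len(P)
E
python3 - <<'E'
from fit import *
im,W=load('side'); 
b=min((fitc([.5,-.19,y,2.2,2.2,1.9]) for y in(-.3,0,.3)),key=lambda r:r[1][0]); print('carton',np.round(b[0],4),b[1]*1e3,b[2])
p=b[0]
# lower pack in carton
h=cv2.cvtColor(im,cv2.COLOR_RGB2HSV); V=W
L=loc(V.reshape(-1,3),p).reshape(V.shape)
m=(abs(L[...,0])<.055)&(abs(L[...,1])<.07)&(V[...,2]>.026)&(V[...,2]<.037)&~((h[...,0]<20)&(h[...,0]>8)&(h[...,1]>100)&0)
q=L[m]; print('lower pts',len(q),np.nanpercentile(q,[2,50,98],axis=0).round(4).tolist())
# rack
h1=cv2.cvtColor(im,cv2.COLOR_RGB2HSV)
blue=(h1[...,0]>105)&(h1[...,0]<125)&(h1[...,1]>130)&(V[...,2]>.03)&(V[...,1]>.18)&(V[...,1]<.4)&(V[...,0]>.4)&(V[...,0]<.7)
P=V[blue]
def rk(p,P):
    L=loc(P,p); c,s=np.cos(np.pi/6),.5
    return np.min([rd(L,A([-.045,-.08,.035]),A([c*.1,0,s*.1]),A([0,.16,0])),
     rd(L,A([.0416,-.08,.085]),A([-.05,0,.0866]),A([0,.16,0])),rd(L,A([-.045,-.08,.035]),A([-.006,0,.0104]),A([0,.16,0]))],0)
r=min((least_squares(rk,[.55,.26,y],args=(P,),loss='soft_l1',f_scale=.002,x_scale=[.01,.01,.1]) for y in(1.2,1.57,1.9)),key=lambda r:r.cost)
pr=r.x; L=loc(P,pr); print('rack',pr.round(4),np.percentile(rk(pr,P),[50,80,95])*1e3,'y ext',np.percentile(L[:,1],[0,1,99,100]).round(4),'z',np.percentile(L[:,2],[0,1,99,100]).round(4))
i2,V2=load('scene');h2=cv2.cvtColor(i2,cv2.COLOR_RGB2HSV)
mb=(h2[...,0]>105)&(h2[...,0]<125)&(h2[...,1]>130)&(V2[...,2]>.09)&(V2[...,1]>.15)&(V2[...,1]<.4)&(V2[...,0]>.4)&(V2[...,0]<.75)
L2=loc(V2[mb],pr); print('scene board y ext',np.percentile(L2[:,1],[0,1,99,100]).round(4),'z',L2[:,2].max(), 'board normal offset',np.percentile((L2[:,0]-.0416)*.866+(L2[:,2]-.085)*.5,[5,50,95]).round(4))
# pack
Lw=loc(V.reshape(-1,3),pr).reshape(V.shape)
w=-(Lw[...,0]+.045)*.5+(Lw[...,2]-.035)*.866; u=(Lw[...,0]+.045)*.866+(Lw[...,2]-.035)*.5
mp=(w>.006)&(w<.04)&(u>-.004)&(u<.085)&(abs(Lw[...,1])<.075)&~blue
print('pack n',mp.sum(),'w',np.percentile(w[mp],[2,50,98]).round(4)); t=mp&(w>.026)
print('top u',np.percentile(u[t],[1,50,99]).round(4),'y',np.percentile(Lw[...,1][t],[1,50,99]).round(4))
(cx,cy),rad=cv2.minEnclosingCircle(np.c_[u[t],Lw[...,1][t]].astype(np.float32)); print('circle u,y,r',cx,cy,rad)
np.savez('poses.npz',c=p,r=pr)
E
```

```text
carton [ 0.4944 -0.1894 -0.0297  2.151   2.3138  1.8131] [0.75001887 1.30737486 2.62436825] 7864
lower pts 400 [[[[-1.017, 2.5575, 0.5216], [-1.0108, 2.5524, 0.5215], [-1.0074, 2.5605, 0.5208], [-1.0046, 2.572, 0.5199], [-0.9994, 2.5719, 0.5196], [-0.9886, 2.5448, 0.5206], [-0.9861, 2.5581, 0.5196], [-0.9794, 2.5506, 0.5197], [-0.9762, 2.5608, 0.5188], [-0.9724, 2.5676, 0.5182], [-0.9646, 2.5549, 0.5185], [-0.9608, 2.562, 0.5178], [-0.9532, 2.5502, 0.5181], [-0.9522, 2.5718, 0.5167], [-0.9481, 2.5777, 0.5161], [-0.9397, 2.5618, 0.5166], [-0.9349, 2.5639, 0.5162], [-0.9321, 2.5776, 0.5151], [-0.9257, 2.5713, 0.5152], [-0.9203, 2.571, 0.5149], [-0.9106, 2.5466, 0.5158], [-0.9102, 2.5743, 0.5141], [-0.9027, 2.5617, 0.5144], [-0.8959, 2.5535, 0.5145], [-0.8946, 2.5764, 0.513], [-0.888, 2.5692, 0.5131], [-0.8804, 2.5562, 0.5135], [-0.8776, 2.5714, 0.5124], [-0.8708, 2.5628, 0.5125], [-0.8651, 2.5605, 0.5123], [-0.8612, 2.5695, 0.5115], [-0.8553, 2.5664, 0.5114], [-0.8506, 2.5713, 0.5108], [-0.8443, 2.5656, 0.5108], [-0.8366, 2.5509, 0.5113], [-0.8344, 2.5716, 0.5099], [-0.8272, 2.56, 0.51
[... 27982 characters left out ...]
, 0.0556, 0.6259], [0.8367, 0.0551, 0.626], [0.8353, 0.0519, 0.6263], [0.8324, 0.0481, 0.6266], [0.835, 0.0469, 0.6267], [0.8356, 0.0448, 0.6269], [0.8333, 0.0413, 0.6273], [0.8316, 0.038, 0.6276], [0.8312, 0.0355, 0.6278], [0.8295, 0.0323, 0.6281], [0.8345, 0.0323, 0.6281], [0.8352, 0.0303, 0.6283], [0.835, 0.0279, 0.6285]]]]
rack [0.5421 0.2772 1.8955] [1.18494997 2.50577256 3.91635548] y ext [-0.08   -0.0769  0.078   0.08  ] z [0.0345 0.0365 0.1709 0.1734]
scene board y ext [-0.0827 -0.08    0.0734  0.0761] z 0.1720720121444459 board normal offset [-0.0015  0.0017  0.0048]
pack n 276 w [0.0087 0.0208 0.0267]
top u [0.0203 0.0392 0.0595] y [-0.0312 -0.0252 -0.0053]
circle u,y,r 0.03987909108400345 -0.023568246513605118 0.02166680060327053
  return fnb._ureduce(a,
```

```bash
cat >> fit.py <<'E'
def rackpack(q,P,full=False):   # q: x y yaw dz ypack
    L=loc(P,q); L[:,2]-=q[3]; c,s=np.cos(np.pi/6),.5
    u=(L[:,0]+.045)*c+(L[:,2]-.035)*s; w=-(L[:,0]+.045)*s+(L[:,2]-.035)*c
    r=np.hypot(u-.0335,L[:,1]-q[4])
    side=np.hypot(r-.0335,w-np.clip(w,0,.031)); top=np.hypot(w-.031,np.maximum(r-.0335,0))
    D=[rd(L,A([-.045,-.08,.035]),A([c*.1,0,s*.1]),A([0,.16,0])),
     rd(L,A([.0416,-.08,.085]),A([-.05,0,.0866]),A([0,.16,0])),rd(L,A([-.045,-.08,.035]),A([-.006,0,.0104]),A([0,.16,0])),side,top]
    return (np.min(D,0),np.argmin(D,0)) if full else np.min(D,0)
def rackpts(n):
    i,V=load(n); h=cv2.cvtColor(i,cv2.COLOR_RGB2HSV)
    b=(h[...,0]>105)&(h[...,0]<125)&(h[...,1]>130)
    m=(V[...,2]>.036)&(V[...,1]>.17)&(V[...,1]<.4)&(V[...,0]>.42)&(V[...,0]<.68)&(V[...,2]<.18)
    return V[m&b],V[m&~b&(V[...,2]>.045)]
def fitr(n):
    b,g=rackpts(n); P=np.vstack([b,g]); best=None
    for y in(1.3,1.57,1.85):
      for yp in(-.02,.02):
        r=least_squares(rackpack,[.55,.26,y,0,yp],args=(P,),loss='soft_l1',f_scale=.002,x_scale=[.01,.01,.1,.01,.01])
        if best is None or r.cost<best.cost: best=r
    d,k=rackpack(best.x,P,True)
    return best.x,[(j,(k==j).sum(),round(1e3*np.median(d[k==j]),2)) for j in range(5) if (k==j).any()],len(b),len(g)
E
python3 - <<'E' 2>&1 | tail -20
from fit import *
print(fitr('side'))
p=np.load('poses.npz')['c']; im,V=load('side')
L=loc(V.reshape(-1,3),p).reshape(V.shape)
m=(abs(L[...,0])<.055)&(abs(L[...,1])<.07)&(V[...,2]>.026)&(V[...,2]<.037)
q=L[m]; print('lower',len(q),np.percentile(q,[2,50,98],axis=0).round(4))
c=eyes.calibration('wrist'); print(np.round(c['world_from_camera'],3),c['fov_y'])
E
```

```text
(array([ 0.54303272,  0.27806209,  1.90129589, -0.00208281, -0.01786425]), [(0, np.int64(714), np.float64(1.39)), (1, np.int64(598), np.float64(0.6)), (2, np.int64(66), np.float64(2.0)), (3, np.int64(158), np.float64(2.97)), (4, np.int64(139), np.float64(7.01))], 1238, 437)
lower 8 [[-0.0174 -0.0217  0.0263]
 [-0.0134  0.0025  0.027 ]
 [-0.004   0.0085  0.0284]]
[[ 1.     0.001 -0.001  0.624]
 [ 0.001 -0.955 -0.298  0.076]
 [-0.001  0.298 -0.955  0.385]
 [ 0.     0.     0.     1.   ]] 71.58803341132419
```

{"name": "send_rows", "arguments": {"rows": "0.593 -0.157 0 -0.0525;0.593 -0.157 0 -0.0525;0.593 -0.157 0 -0.0525;0.593 -0.157 0 -0.0525;0.593 -0.157 0 -0.0525;0.593 -0.157 0 -0.0525;0.593 -0.157 0 -0.0525;0.593 -0.157 0 -0.0525", "jaw": -1}}

```text
clock: 0.77
tool_pos: [0.5783, 0.1758, 0.2384]
eef_rot: [0.582, 0.813, -0.001, 0.001]
contact_force: [1.0, 0.3, 0.3]
opening: 0.998
finger_force: 0.0
```

```bash
python3 - <<'E' 2>&1 | tail -20
from fit import *
im,W=cloud('wrist'); cv2.imwrite('pics/w1.png',im[...,::-1])
print(fitr('wrist')); s=sensors.get_state(); print(s['tool_pos'].round(4),s['q'].round(3),R.from_quat(s['eef_rot']).as_matrix().round(3).tolist())
E
```

```text
(array([ 5.43497261e-01,  2.80134189e-01,  1.90339458e+00,  1.22161093e-03,
       -1.39434076e-02]), [(0, np.int64(3272), np.float64(0.96)), (1, np.int64(10021), np.float64(0.34)), (2, np.int64(946), np.float64(1.9)), (3, np.int64(980), np.float64(3.61)), (4, np.int64(1758), np.float64(7.08))], 13540, 3437)
[0.5785 0.1753 0.2384] [-0.218  0.667 -0.27   1.627  0.218  0.878 -0.246] [[-0.321, 0.947, -0.0], [0.947, 0.321, -0.002], [-0.002, -0.001, -1.0]]
```

View pics/w1.png

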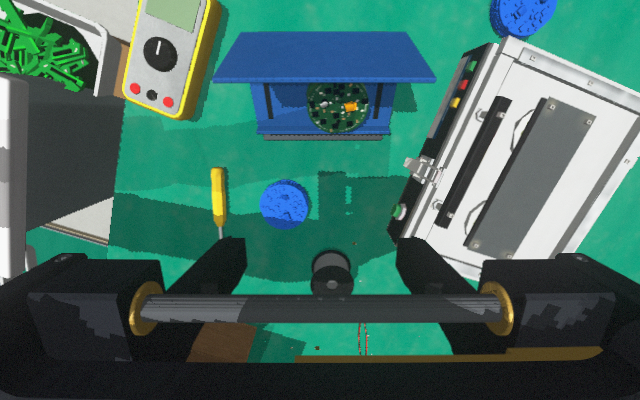

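The wrist view shows the green pack on the tray at (338,105), the lip along row 135 and the back board's upper edge at row 80. It also shows the blue decoy at (285,205), the driver at (220,200) and the spool at (330,270). I'll pin down the pack's centre on the tray.

```bash
python3 - <<'E' 2>&1 | tail -20
from fit import *
q=fitr('wrist')[0]; b,P=rackpts('wrist')
for nm,pts in(('g',P),('blue',b)):
    L=loc(pts,q); L[:,2]-=q[3]
    u=(L[:,0]+.045)*.866+(L[:,2]-.035)*.5; w=-(L[:,0]+.045)*.5+(L[:,2]-.035)*.866
    if nm=='g':
        m=(u>-.005)&(u<.09)&(w>.004)&(w<.045); print('w pct',np.percentile(w[m],[5,25,50,75,95,99]).round(4))
        print('y',np.percentile(L[m,1],[0,1,5,95,99,100]).round(4),'u',np.percentile(u[m],[0,1,50,99]).round(4))
        k=m&(w>.02)
        h=cv2.convexHull(np.c_[u[k],L[k,1]].astype(np.float32))[:,0]
        r=least_squares(lambda c:np.hypot(h[:,0]-c[0],h[:,1]-c[1])-.0335,[.035,-.015],loss='soft_l1',f_scale=.001); print('centre u,y',r.x,'res',r.fun.round(4))
    else:
        t=L[:,2]>.15; print('board top z',L[:,2].max().round(4),'x there',np.percentile(L[L[:,2]>.168,0],[1,50,99]).round(4),'y',L[t,1].min().round(4),L[t,1].max().round(4)); 
        lp=(u<.004)&(w<.02); print('lip w',np.percentile(w[lp],[50,95,100]).round(4),'u',np.percentile(u[lp],[0,5,50]).round(4))
c,s=np.cos(q[2]),np.sin(q[2]); print(q.round(4))
E
```

```text
w pct [0.0222 0.0231 0.0237 0.0244 0.0262 0.0294]
y [-0.0788 -0.0461 -0.0421  0.0127  0.0163  0.0182] u [-0.0045  0.0049  0.0375  0.0609]
centre u,y [ 0.03527522 -0.01497872] res [-0.0059 -0.0007 -0.0002 -0.0005 -0.0005 -0.0004 -0.0005 -0.0007 -0.0005
 -0.0007 -0.0008 -0.0006 -0.0002  0.0001 -0.0003 -0.0001 -0.0014 -0.0009
 -0.0006 -0.0003 -0.0005 -0.0004 -0.0005 -0.0004 -0.0002 -0.0003 -0.0004
 -0.0005 -0.0006 -0.0006 -0.0006 -0.0002 -0.0003 -0.    ]
board top z 0.1743 x there [-0.0115 -0.009  -0.0057] y -0.0789 0.0794
lip w [0.007  0.0136 0.0151] u [-0.0055 -0.0044 -0.0017]
[ 5.4350e-01  2.8010e-01  1.9034e+00  1.2000e-03 -1.3900e-02]
```

{"name": "send_rows", "arguments": {"rows": "0.196 0.05 0.163 0;0.196 0.05 0.163 0;0.196 0.05 0.163 0;0.196 0.05 0.163 0;0.196 0.05 0.163 0;0.196 0.05 0.163 0"}}

```text
clock: 1.32
tool_pos: [0.5744, 0.2359, 0.1904]
eef_rot: [0.583, 0.813, -0.0, 0.001]
contact_force: [0.2, -1.0, 1.0]
opening: 1.0
finger_force: 0.0
```

```bash
python3 - <<'E' 2>&1 | tail -20
from h import *
s=sensors.get_state(); print(s['tool_pos'].round(4),s['contact_force'].round(2))
x=s['tool_pos']; c,sn=np.cos(1.9034),np.sin(1.9034); d=x[:2]-[.5435,.2801]; print('rack xy',c*d[0]+sn*d[1],-sn*d[0]+c*d[1], R.from_quat(s['eef_rot']).as_matrix().round(4).tolist())
im,W=cloud('side'); cv2.imwrite('pics/s1.png',cv2.resize(im[60:240,200:440],(800,600),interpolation=cv2.INTER_CUBIC)[...,::-1])
E
```

```text
[0.5744 0.2359 0.1904] [ 0.19 -0.98  1.05]
rack xy -0.05188355252581783 -0.014768626245498767 [[-0.3206, 0.9472, 0.0015], [0.9472, 0.3206, -0.0013], [-0.0017, 0.001, -1.0]]
```

View pics/s1.png

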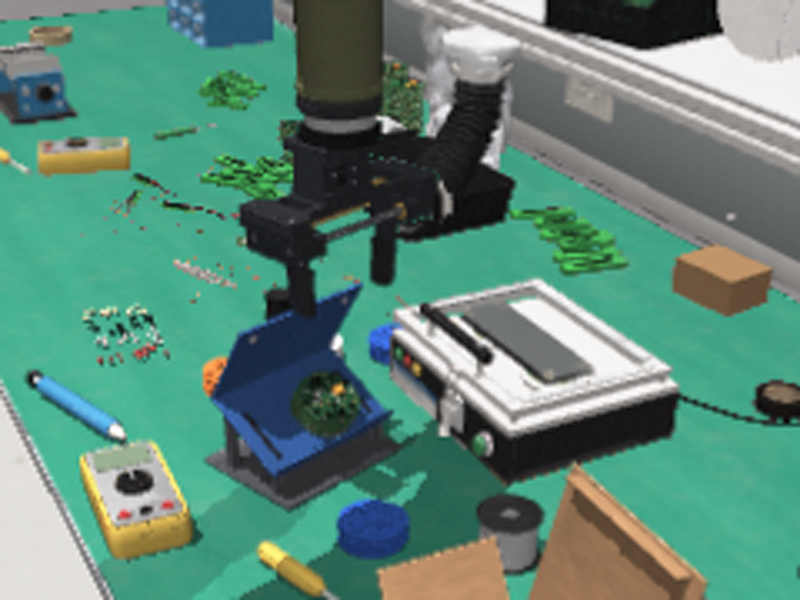

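{"name": "send_rows", "arguments": {"rows": "0.01 0 0.13 0;0.01 0 0.26 0;0.01 0 0.36 0;0.01 0 0.42 0;0.01 0 0.45 0;0.01 0 0.463 0;0.01 0 0.463 0"}}

```text
clock: 1.95
tool_pos: [0.5727, 0.2407, 0.0512]
eef_rot: [0.582, 0.813, 0.0, 0.0]
contact_force: [0.5, 0.0, 0.4]
opening: 1.0
finger_force: 0.0
```

```bash
cat > st.py <<'E'
from h import *
s=sensors.get_state(); x=s['tool_pos']; c,sn=np.cos(1.9034),np.sin(1.9034); d=x[:2]-[.5435,.2801]
print(s['clock'],x.round(4),s['contact_force'].round(2),s['moment'].round(3),'rack',(c*d[0]+sn*d[1]).round(4),(-sn*d[0]+c*d[1]).round(4))
E
python3 st.py
```

```text
1.95 [0.5727 0.2407 0.0512] [0.51 0.03 0.36] [-0.018 -0.043  0.029] rack -0.0468 -0.0148
```

{"name": "send_rows", "arguments": {"rows": "0.004 0 0 0;0.008 0 0 0;0.012 0 0 0;0.012 0 0 0"}}

```text
clock: 2.28
tool_pos: [0.5714, 0.2455, 0.052]
eef_rot: [0.581, 0.814, 0.001, 0.0]
contact_force: [0.2, -0.1, 0.3]
opening: 1.001
finger_force: 0.0
```

```bash
python3 st.py
```

```text
2.2833 [0.5714 0.2455 0.052 ] [ 0.22 -0.12  0.31] [-0.076  0.026 -0.013] rack -0.0418 -0.0151
```

{"name": "send_rows", "arguments": {"rows": "0.004 0 0 0;0.008 0 0 0;0.012 0 0 0;0.012 0 0 0"}}

```text
clock: 2.62
tool_pos: [0.5697, 0.2484, 0.051]
eef_rot: [0.581, 0.814, 0.0, 0.0]
contact_force: [-0.8, -0.0, 0.5]
opening: 0.999
finger_force: 0.0
```

```bash
python3 st.py
```

```text
2.6167 [0.5697 0.2484 0.051 ] [-0.77 -0.02  0.55] [-0.009 -0.035  0.013] rack -0.0385 -0.0144
```

{"name": "send_rows", "arguments": {"rows": "0.005 0 0 0;0.01 0 0 0;0.015 0 0 0;0.015 0 0 0"}}

```text
clock: 2.95
tool_pos: [0.5694, 0.2486, 0.0506]
eef_rot: [0.582, 0.814, -0.002, 0.002]
contact_force: [2.2, -7.1, -0.9]
opening: 1.004
finger_force: 0.0
```

```bash
python3 st.py
```

```text
2.95 [0.5694 0.2486 0.0506] [ 2.24 -7.07 -0.86] [-0.729 -0.364  0.574] rack -0.0382 -0.0142
```

{"name": "send_rows", "arguments": {"rows": "-0.02 0 0 0;-0.02 0 0 0;-0.02 0 0 0"}}

```text
clock: 3.2
tool_pos: [0.5702, 0.2468, 0.0509]
eef_rot: [0.582, 0.813, 0.0, -0.0]
contact_force: [0.5, 0.3, -0.1]
opening: 1.001
finger_force: 0.0
```

{"name": "send_rows", "arguments": {"rows": "0 0 0 0;0 0 0 0;0 0 0 0;0 0 0 0;0 0 0 0;0 0 0 0;0 0 0 0;0 0 0 0", "jaw": 1, "force": 20}}

```text
clock: 3.87
tool_pos: [0.5702, 0.2466, 0.0509]
eef_rot: [0.581, 0.814, -0.0, -0.0]
contact_force: [-0.2, -0.3, -0.9]
opening: 0.721
finger_force: 19.8
```

```bash
python3 st.py
```

```text
3.8667 [0.5702 0.2466 0.0509] [-0.21 -0.29 -0.88] [ 0.006 -0.043 -0.045] rack -0.0404 -0.0143
```

{"name": "send_rows", "arguments": {"rows": "-0.01 0 -0.02 0;-0.025 0 -0.05 0;-0.045 0 -0.09 0;-0.07 0 -0.14 0;-0.11 0 -0.2 0;-0.16 0 -0.26 0;-0.22 0 -0.3 0;-0.3 0 -0.3 0;-0.3 0 -0.3 0"}}

```text
clock: 4.62
tool_pos: [0.6026, 0.1537, 0.1432]
eef_rot: [0.585, 0.811, -0.001, 0.003]
contact_force: [0.2, -1.1, -1.1]
opening: 0.724
finger_force: 19.8
```

```bash
python3 st.py; python3 - <<'E'
from h import *
im,W=cloud('side'); im2,_=cloud('wrist')
cv2.imwrite('pics/s2.png',np.vstack([cv2.resize(im[60:240,220:420],(500,450),interpolation=cv2.INTER_CUBIC)])[...,::-1])
E
```

```text
4.6167 [0.6026 0.1537 0.1432] [ 0.2  -1.12 -1.07] [-0.099 -0.069  0.007] rack -0.1387 -0.0146
```

View pics/s2.png

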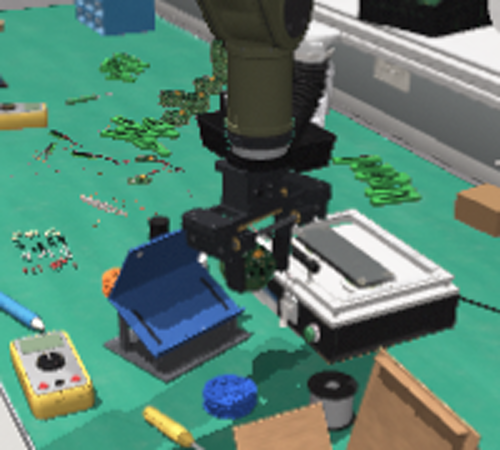

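The pack is held between the fingers at crop (258,268), clear of the rack. Next I'll measure its tilt in the grip.

```bash
cat > pk.py <<'E'
from fit import *
def pack(n,tcp,rad=.06):
    i,V=load(n); h=cv2.cvtColor(i,cv2.COLOR_RGB2HSV)
    m=(np.hypot(V[...,0]-tcp[0],V[...,1]-tcp[1])<rad)&(V[...,2]<tcp[2]+.06)&(V[...,2]>tcp[2]-.05)
    col=((h[...,1]>50)&(h[...,0]>35)&(h[...,0]<100))
    return V[m&col],V[m]
E
python3 - <<'E'
from pk import *
s=sensors.get_state(); t=s['tool_pos']; Rm=R.from_quat(s['eef_rot']).as_matrix()
for n in('side','wrist'):
    g,a=pack(n,t); L=(g-t)@Rm
    if len(g)<20: print(n,len(g)); continue
    print(n,len(g),'tool-frame pct',np.percentile(L,[2,50,98],axis=0).round(4).tolist())
    # RANSAC plane
    best=None; rng=np.random.default_rng(0)
    for _ in range(500):
        a,b,c=L[rng.choice(len(L),3,replace=False)]; nn=np.cross(b-a,c-a); l=np.linalg.norm(nn)
        if l<1e-5: continue
        nn/=l; k=(abs((L-a)@nn)<.0015).sum()
        if best is None or k>best[0]: best=(k,nn,a)
    nn=best[1]*np.sign(-best[1][2]); print('plane',best[0],nn.round(3),'pts',np.percentile(L[abs((L-best[2])@nn)<.0015] if 0 else L[abs((L-best[2])@nn)<.002],[2,50,98],axis=0).round(4).tolist())
E
```

```text
side 189 tool-frame pct [[-0.0182, -0.046, -0.0348], [-0.0057, -0.0021, -0.0143], [0.0318, 0.0429, 0.0065]]
plane 90 [-0.463 -0.02  -0.886] pts [[-0.0186, -0.0219, -0.0269], [-0.0029, 0.0041, -0.0148], [0.0195, 0.0306, -0.0074]]
wrist 11701 tool-frame pct [[-0.0122, -0.0436, -0.0515], [0.0259, -0.0023, -0.028], [0.0481, 0.0332, -0.0104]]
plane 6087 [-0.482 -0.002 -0.876] pts [[-0.0133, -0.0298, -0.0388], [0.0187, -0.0005, -0.0283], [0.0381, 0.0303, -0.0103]]
```

{"name": "send_rows", "arguments": {"rows": "-0.456 -0.251 0 0;-0.456 -0.251 0 0;-0.456 -0.251 0 0;-0.456 -0.251 0 0;-0.456 -0.251 0.1 0;-0.456 -0.251 0.2 0;-0.456 -0.251 0.3 0;-0.456 -0.251 0.37 0;-0.456 -0.251 0.4 0;-0.456 -0.251 0.417 0"}}

```text
clock: 5.55
tool_pos: [0.5705, 0.0084, 0.0148]
eef_rot: [0.581, 0.814, -0.001, -0.002]
contact_force: [-5.3, -1.5, 4.5]
opening: 0.724
finger_force: 25.6
```

{"name": "send_rows", "arguments": {"rows": "0 0 0 0;0 0 0.01 0;0 0 0.016 0;0 0 0.022 0;0 0 0.028 0;0 0 0.028 0", "force": 5}}

```text
clock: 6.05
tool_pos: [0.5735, 0.0093, 0.0091]
eef_rot: [0.581, 0.814, 0.002, 0.001]
contact_force: [-2.9, 1.1, 5.6]
opening: 0.716
finger_force: 6.6
```

```bash
python3 st.py
```

```text
6.05 [0.5735 0.0093 0.0091] [-2.86  1.06  5.55] [0.333 0.502 0.045] rack -0.2658 0.0601
```

{"name": "send_rows", "arguments": {"rows": "0 0 0 0;0 0 0 0;0 0 0 0;0 0 0 0;0 0 0 0", "jaw": -1}}

```text
clock: 6.47
tool_pos: [0.5723, 0.0071, 0.0077]
eef_rot: [0.582, 0.813, -0.0, 0.0]
contact_force: [-4.2, -1.7, 5.0]
opening: 0.997
finger_force: 2.6
```

{"name": "send_rows", "arguments": {"rows": "0 0 -0.1 0;0 0 -0.2 0;0 0 -0.33 0;-0.14 0 -0.47 0;-0.28 0 -0.53 0;-0.28 0 -0.53 0;-0.28 0 -0.53 0;-0.28 0 -0.53 0"}}

```text
clock: 7.13
tool_pos: [0.6014, -0.073, 0.1671]
eef_rot: [0.583, 0.813, 0.001, 0.002]
contact_force: [-0.0, 0.8, -0.1]
opening: 0.997
finger_force: 0.0
```

```bash
cat > seepk.py <<'E'
from pk import *
s=sensors.get_state(); im,V=cloud('wrist'); h=cv2.cvtColor(im,cv2.COLOR_RGB2HSV)
print(s['clock'],s['tool_pos'].round(4),s['q'].round(2)); Rm=R.from_quat(s['eef_rot']).as_matrix(); print(Rm[:2,:2].round(4).tolist())
cv2.imwrite('pics/w2.png',im[...,::-1])
m=(V[...,2]>.012)&(V[...,2]<.045)&(abs(V[...,0]-.57)<.08)&(abs(V[...,1]-.02)<.09)
k,l,st,ce=cv2.connectedComponentsWithStats(m.astype(np.uint8))
for j in range(1,k):
    if st[j,4]<150: continue
    q=V[l==j]; t=q[q[:,2]>np.percentile(q[:,2],50)-.003]
    hl=cv2.convexHull(t[:,:2].astype(np.float32))[:,0]
    r=least_squares(lambda c:np.hypot(hl[:,0]-c[0],hl[:,1]-c[1])-.0335,t[:,:2].mean(0),loss='soft_l1',f_scale=.001)
    print(st[j],'z',np.percentile(q[:,2],[5,50,95]).round(4),'centre',r.x.round(4),'res',np.abs(r.fun).mean().round(4),'rgb',im[l==j].mean(0).round())
    a=np.c_[t[:,:2],np.ones(len(t))]; print('slope',np.linalg.lstsq(a,t[:,2],rcond=None)[0].round(3))
E
python3 seepk.py
```

```text
7.1333 [ 0.6014 -0.073   0.1671] [ 0.22  0.76 -0.32  1.69  0.33  0.73  0.07]
[[-0.3209, 0.9471], [0.9471, 0.321]]
[298   0  59  19 738] z [0.0135 0.0237 0.0257] centre [0.5423 0.1158] res 0.0009 rgb [ 51. 121. 225.]
slope [ 0.01  -0.009  0.019]
[ 289   39   67   75 3904] z [0.0224 0.024  0.0264] centre [0.5657 0.0331] res 0.001 rgb [ 68. 121.  80.]
slope [0.003 0.002 0.022]
```

View pics/w2.png

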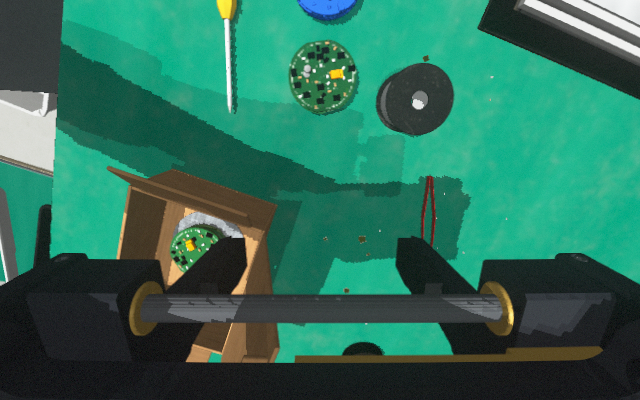

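Pack lies flat and face up on the bench at (323,77), measured centre (0.566, 0.033). The spool is at (415,98), the driver shaft's tip at (232,110), and the carton's lower pack at (195,248) on its grey pad.

```bash
python3 - <<'E'
from fit import *
im,V=load('wrist')
for u,v in[(232,106),(231,90),(230,60),(228,25),(227,8),(415,85),(380,105),(450,90)]: print(u,v,V[v,u].round(4))
# driver before (side0 overwritten) vs now: use png side0 for pixels
a=cv2.imread('pics/side0.png'); im2,V2=cloud('side'); b=im2[...,::-1]
for nm,i in(('before',a),('now',b)):
    h=cv2.cvtColor(np.ascontiguousarray(i),cv2.COLOR_BGR2HSV)[215:250,265:330]; m=(h[...,0]>20)&(h[...,0]<32)&(h[...,1]>140)
    ys,xs=np.nonzero(m); print(nm,len(xs),xs.mean()+265,ys.mean()+215)
d=cv2.absdiff(a,b).max(2)[195:245,270:375]; print('diff px in driver/spool area',(d>40).sum())
cv2.imwrite('pics/dd.png',np.vstack([cv2.resize(x[205:260,265:345],None,fx=6,fy=5) for x in(a,b)]))
E
```

```text
232 106 [ 0.4838 -0.0234  0.0023]
231 90 [ 0.4819 -0.0079  0.0116]
230 60 [0.4742 0.0191 0.011 ]
228 25 [0.4656 0.0483 0.0125]
227 8 [0.4632 0.0609 0.0174]
415 85 [0.6473 0.0497 0.0498]
380 105 [0.6326 0.0281 0.0049]
450 90 [0.6789 0.0563 0.0496]
before 56 286.75 231.83928571428572
now 49 285.9183673469388 231.59183673469389
diff px in driver/spool area 1276
```

View pics/dd.png

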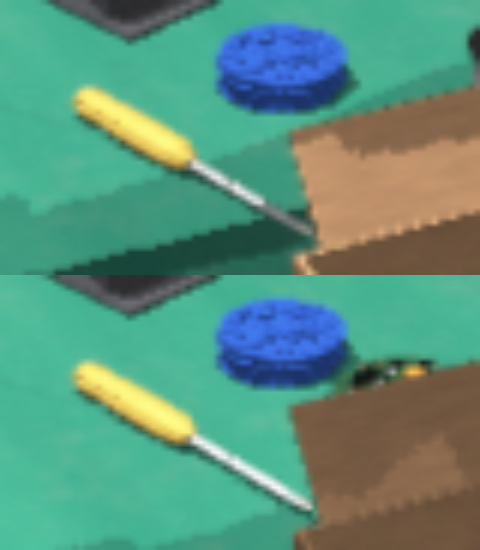

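{"name": "send_rows", "arguments": {"rows": "0.373 0.001 0 0.052;0.373 0.001 0 0.052;0.373 0.001 0.1 0.052;0.373 0.001 0.25 0.052;0.373 0.001 0.35 0.052;0.373 0.001 0.35 0.052;0.373 0.001 0.35 0.052"}}

```text
clock: 7.82
tool_pos: [0.5618, 0.0356, 0.0598]
eef_rot: [0.705, 0.709, -0.002, -0.002]
contact_force: [0.2, -0.2, 0.7]
opening: 1.005
finger_force: 0.0
```

```bash
cat > to.py <<'E'
import sys
from h import *
s=sensors.get_state(); x=s['tool_pos']; Rm=R.from_quat(s['eef_rot']).as_matrix(); t=np.array([float(a) for a in sys.argv[1:4]])
print(s['clock'],x.round(4),s['contact_force'].round(1),'xang',np.degrees(np.arctan2(Rm[1,0],Rm[0,0])).round(2),'shift/0.3',((t-x)@Rm/.3).round(4),'grip',round(float(s['opening']),3))
E
python3 to.py .5657 .0331 .011
```

```text
7.8167 [0.5618 0.0356 0.0598] [ 0.2 -0.2  0.7] xang 90.32 shift/0.3 [-0.0084  0.0137  0.1627] grip 1.005
```

{"name": "send_rows", "arguments": {"rows": "-0.008 0.012 0.05 0;-0.008 0.012 0.1 0;-0.008 0.012 0.14 0;-0.008 0.012 0.162 0;-0.008 0.012 0.162 0;-0.008 0.012 0.162 0"}}

```text
clock: 8.32
tool_pos: [0.5678, 0.0319, 0.0135]
eef_rot: [0.706, 0.708, 0.0, 0.0]
contact_force: [0.8, 0.1, 0.4]
opening: 1.0
finger_force: 0.0
```

```bash
python3 to.py .5657 .0331 .011
```

```text
8.3167 [0.5678 0.0319 0.0135] [0.8 0.1 0.4] xang 90.18 shift/0.3 [ 0.0039 -0.0071  0.0083] grip 1.0
```

{"name": "send_rows", "arguments": {"rows": "0.004 -0.005 0.006 0;0.004 -0.005 0.006 0;0.004 -0.005 0.006 0"}}

```text
clock: 8.57
tool_pos: [0.566, 0.0332, 0.0116]
eef_rot: [0.706, 0.708, 0.0, 0.0]
contact_force: [0.5, 1.1, 0.3]
opening: 1.0
finger_force: 0.0
```

{"name": "send_rows", "arguments": {"rows": "0 0 0 0;0 0 0 0;0 0 0 0;0 0 0 0;0 0 0 0;0 0 0 0;0 0 0 0", "jaw": 1, "force": 20}}

```text
clock: 9.15
tool_pos: [0.5659, 0.033, 0.0111]
eef_rot: [0.706, 0.708, 0.0, 0.0]
contact_force: [-0.0, -0.4, 0.6]
opening: 0.757
finger_force: 20.0
```

{"name": "send_rows", "arguments": {"rows": "0 0 -0.05 0;0 0 -0.15 0;0 0 -0.28 0;0 0 -0.42 0;0 0 -0.56 0;0 0 -0.6 0;0 0 -0.6 0;0 0 -0.6 0"}}

```text
clock: 9.82
tool_pos: [0.5659, 0.0328, 0.1914]
eef_rot: [0.706, 0.708, 0.0, 0.0]
contact_force: [-0.8, 0.2, -0.3]
opening: 0.754
finger_force: 20.0
```

```bash
python3 to.py .53 -.1894 .19
```

```text
9.8167 [0.5659 0.0328 0.1914] [-0.8  0.2 -0.3] xang 90.17 shift/0.3 [-0.7405 -0.1218  0.0046] grip 0.754
```

{"name": "send_rows", "arguments": {"rows": "-0.97 -0.24 -0.163 0;-0.97 -0.24 -0.163 0;-0.97 -0.24 -0.163 0;-0.97 -0.24 -0.163 0;-0.97 -0.24 -0.163 0;-0.97 -0.24 -0.163 0;-0.97 -0.24 -0.163 0;-0.97 -0.24 -0.163 0;-0.97 -0.24 -0.163 0;-0.97 -0.24 -0.163 0"}}

```text
clock: 10.65
tool_pos: [0.4936, -0.2582, 0.2381]
eef_rot: [0.707, 0.708, -0.0, -0.002]
contact_force: [0.1, 0.4, -0.8]
opening: 0.755
finger_force: 20.0
```

```bash
cat > low.py <<'E'
from fit import *
s=sensors.get_state(); im,V=cloud('wrist'); cloud('side'); cloud('scene')
p=fitc(np.load('poses.npz')['c'],('side','scene')); print('static fit',p[0].round(4),p[1]*1e3)
P=brown('wrist'); print('wrist pts',len(P)); r=least_squares(carton,p[0],args=(P,),loss='soft_l1',f_scale=.002,x_scale=[.01,.01,.1,.1,.1,.1]); print('wrist fit',r.x.round(4))
L=loc(V.reshape(-1,3),r.x).reshape(V.shape); h=cv2.cvtColor(im,cv2.COLOR_RGB2HSV)
m=(abs(L[...,0])<.058)&(abs(L[...,1])<.073)&(V[...,2]>.018)&(V[...,2]<.075)
k,l,st,ce=cv2.connectedComponentsWithStats(m.astype(np.uint8))
for j in range(1,k):
    if st[j,4]<150: continue
    q=V[l==j]; z0=np.median(q[:,2]); t=q[abs(q[:,2]-z0)<.004]
    hl=cv2.convexHull(t[:,:2].astype(np.float32))[:,0]
    f=least_squares(lambda c:np.hypot(hl[:,0]-c[0],hl[:,1]-c[1])-.0335,t[:,:2].mean(0),loss='soft_l1',f_scale=.001)
    print(st[j],'z',np.percentile(q[:,2],[5,50,95]).round(4),'centre',f.x.round(4),'in carton',loc(np.r_[f.x,0][None],r.x)[0].round(4),'res',np.abs(f.fun).mean().round(4), 'slope',np.linalg.lstsq(np.c_[t[:,:2],np.ones(len(t))],t[:,2],rcond=None)[0].round(3))
E
python3 low.py; python3 to.py .494 -.19 .2; python3 -c "
import numpy as np,cv2;cv2.imwrite('pics/w3.png',np.load('wrist.npz')['im'][...,::-1])"
```

```text
static fit [ 0.4945 -0.1894 -0.0311  2.1524  2.323   1.8117] [0.76089484 1.32885309 3.14293534]
wrist pts 28262
wrist fit [ 0.4936 -0.1906 -0.0338  2.1562  2.3366  1.8131]
[ 293   97   52   55 2181] z [0.0223 0.0238 0.0262] centre [ 0.4888 -0.1946] in carton [-0.0047 -0.0042  0.    ] res 0.0009 slope [-0.007 -0.005  0.026]
10.8 [ 0.495  -0.2557  0.2389] [ 0.2 -0.5 -0.5] xang 90.39 shift/0.3 [ 0.2187 -0.0018  0.1301] grip 0.756
```

View pics/w3.png

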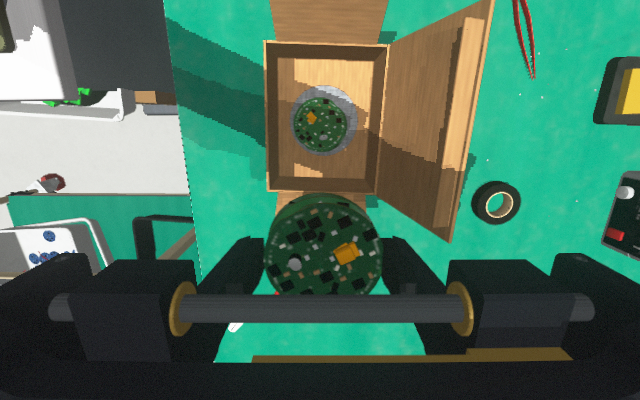

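{"name": "send_rows", "arguments": {"rows": "0.204 -0.02 0 -0.2437;0.204 -0.02 0 -0.2437;0.204 -0.02 0 -0.2437;0.204 -0.02 0 -0.2437;0.204 -0.02 0 -0.2437;0.204 -0.02 0 -0.2437;0.204 -0.02 0 -0.2437;0.204 -0.02 0 -0.2437;0.204 -0.02 0 -0.2437;0.204 -0.02 0 -0.2437"}}

```text
clock: 11.63
tool_pos: [0.4888, -0.1951, 0.2397]
eef_rot: [0.153, 0.988, 0.0, -0.0]
contact_force: [0.4, -0.2, 0.2]
opening: 0.756
finger_force: 20.0
```

```bash
python3 to.py .4888 -.1946 .12; python3 -c "
from h import *; print(sensors.get_state()['q'].round(2))"
```

```text
11.6333 [ 0.4888 -0.1951  0.2397] [ 0.4 -0.2  0.2] xang 162.35 shift/0.3 [3.000e-04 1.200e-03 3.988e-01] grip 0.756
[ 0.69  0.62 -0.65  1.85  0.49  0.84  1.05]
```

{"name": "send_rows", "arguments": {"rows": "0 0 0 -0.0437;0 0 0.05 -0.0437;0 0 0.15 -0.0437;0 0 0.27 -0.0437;0 0 0.38 -0.0437;0 0 0.46 -0.0437;0 0 0.46 -0.0437;0 0 0.46 -0.0437"}}

```text
clock: 12.3
tool_pos: [0.4883, -0.1952, 0.1013]
eef_rot: [0.02, 1.0, 0.001, -0.001]
contact_force: [0.5, 0.5, -0.1]
opening: 0.751
finger_force: 20.0
```

```bash
python3 to.py .4888 -.1946 .045
```

```text
12.3 [ 0.4883 -0.1952  0.1013] [ 0.5  0.5 -0.1] xang 177.7 shift/0.3 [-0.0019  0.0018  0.1877] grip 0.751
```

Now lower gently to just above contact.

{"name": "send_rows", "arguments": {"rows": "-0.002 0.002 0.05 0;-0.002 0.002 0.1 0;-0.002 0.002 0.14 0;-0.002 0.002 0.165 0;-0.002 0.002 0.18 0;-0.002 0.002 0.186 0;-0.002 0.002 0.186 0"}}

```text
clock: 12.88
tool_pos: [0.4898, -0.1964, 0.0468]
eef_rot: [0.021, 1.0, -0.0, 0.001]
contact_force: [-0.7, 0.0, -0.3]
opening: 0.754
finger_force: 20.0
```

```bash
python3 to.py .4888 -.1946 .042
```

```text
12.8833 [ 0.4898 -0.1964  0.0468] [-0.7  0.  -0.3] xang 177.55 shift/0.3 [0.0035 0.0058 0.0159] grip 0.754
```

{"name": "send_rows", "arguments": {"rows": "0.002 0.003 0.006 0;0.002 0.003 0.012 0;0.002 0.003 0.018 0;0.002 0.003 0.018 0;0.002 0.003 0.018 0"}}

```text
clock: 13.3
tool_pos: [0.489, -0.1956, 0.0416]
eef_rot: [0.021, 1.0, -0.0, 0.001]
contact_force: [-1.8, -0.2, 6.8]
opening: 0.757
finger_force: 20.0
```

```bash
python3 to.py .4888 -.1946 .042
```

```text
13.3 [ 0.489  -0.1956  0.0416] [-1.8 -0.2  6.8] xang 177.54 shift/0.3 [ 0.0007  0.0032 -0.0014] grip 0.757
```

{"name": "send_rows", "arguments": {"rows": "0 0 -0.002 0;0 0 -0.002 0;0 0 -0.002 0;0 0 -0.002 0;0 0 -0.002 0", "jaw": -1}}

```text
clock: 13.72
tool_pos: [0.4886, -0.1956, 0.0412]
eef_rot: [0.022, 1.0, 0.0, -0.0]
contact_force: [0.7, -0.0, 0.2]
opening: 1.0
finger_force: 0.0
```

{"name": "send_rows", "arguments": {"rows": "0 0 -0.04 0;0 0 -0.1 0;0 0 -0.2 0;0 0 -0.33 0;0 0 -0.46 0;0 0 -0.6 0;0.1 0 -0.66 0;0.2 0 -0.66 0;0.2 0 -0.66 0;0.2 0 -0.66 0"}}

```text
clock: 14.55
tool_pos: [0.427, -0.1935, 0.2395]
eef_rot: [0.022, 1.0, -0.001, -0.001]
contact_force: [1.2, -0.2, -0.2]
opening: 0.999
finger_force: 0.0
```

```bash
sed -i 's/>.018)&(V\[...,2\]<.075)/>.045)\&(V[...,2]<.075)/' low.py; python3 low.py; python3 to.py .5 -.19 .2
```

```text
static fit [ 0.4945 -0.1894 -0.0296  2.1502  2.3188  1.8133] [0.76622972 1.30742068 2.75066819]
wrist pts 15100
wrist fit [ 0.4951 -0.1905 -0.0289  2.1467  2.2939  1.7941]
[ 297  201   51   49 1903] z [0.0533 0.0547 0.0572] centre [ 0.4876 -0.1954] in carton [-0.0074 -0.0051  0.    ] res 0.0007 slope [0.004 0.    0.053]
14.7 [ 0.4297 -0.193   0.2391] [ 0.9 -0.2 -0.7] xang 177.53 shift/0.3 [-0.2336  0.0199  0.1306] grip 1.0
```

The pack is released on the lower pack, within about 1.5 mm of its centre, flat at the expected height. Now the left flap: shut the fingers, go outside it, push it inward, then press it down.

{"name": "send_rows", "arguments": {"rows": "-0.194 0.536 0 0;-0.194 0.536 0 0;-0.194 0.536 0 0;-0.194 0.536 0 0;-0.194 0.536 0.1 0;-0.194 0.536 0.23 0;-0.194 0.536 0.35 0;-0.194 0.536 0.413 0;-0.194 0.536 0.413 0;-0.194 0.536 0.413 0", "jaw": 1}}

```text
clock: 15.53
tool_pos: [0.4939, -0.034, 0.1145]
eef_rot: [0.021, 1.0, 0.0, -0.001]
contact_force: [0.8, -0.5, 1.0]
opening: 0.266
finger_force: 0.0
```

```bash
python3 to.py .4944 -.035 .115
```

```text
15.5333 [ 0.4939 -0.034   0.1145] [ 0.8 -0.5  1. ] xang 177.6 shift/0.3 [-0.0017 -0.0032 -0.0016] grip 0.266
```

{"name": "send_rows", "arguments": {"rows": "0 -0.035 0 0;0 -0.07 0 0;0 -0.105 0 0;0 -0.14 0 0;0 -0.175 0 0;0 -0.21 0 0;0 -0.245 0 0;0 -0.28 0 0;0 -0.315 0 0;0 -0.35 0 0"}}

```text
clock: 16.37
tool_pos: [0.4889, -0.1409, 0.1153]
eef_rot: [0.022, 1.0, -0.0, -0.0]
contact_force: [-0.5, 0.4, 0.2]
opening: 0.006
finger_force: 0.5
```

```bash
python3 to.py .4944 -.035 .115; python3 - <<'E'
from fit import *
cloud('side'); cloud('scene'); r=fitc([.4947,-.19,-.03,.9,2.31,1.81]); print(r[0].round(3),r[1]*1e3)
E
```

```text
16.3667 [ 0.4889 -0.1409  0.1153] [-0.5  0.4  0.2] xang 177.53 shift/0.3 [-0.0032  0.3535  0.0009] grip 0.006
[ 0.494 -0.189 -0.029  0.755  2.326  1.813] [0.76822644 1.33780236 3.28794668]
```

{"name": "send_rows", "arguments": {"rows": "0 0 -0.067 0;0 -0.03 -0.067 0;0 -0.03 -0.03 0;0 -0.03 0.01 0;0 -0.03 0.04 0;0 -0.03 0.065 0;0 -0.03 0.085 0;0 -0.03 0.1 0;0 -0.03 0.11 0;0 -0.03 0.113 0"}}

```text
clock: 17.3
tool_pos: [0.4885, -0.1487, 0.0813]
eef_rot: [0.021, 1.0, -0.0, -0.0]
contact_force: [-1.9, -0.7, 7.2]
opening: 0.004
finger_force: 3.9
```

```bash
python3 to.py .4889 -.15 .081; python3 - <<'E'
from fit import *
cloud('side'); cloud('scene'); r=fitc([.4947,-.19,-.03,.1,2.31,1.81]); print(r[0].round(3),r[1]*1e3)
E
```

```text
17.3 [ 0.4885 -0.1487  0.0813] [-1.9 -0.7  7.2] xang 177.54 shift/0.3 [-0.0016 -0.0042  0.0008] grip 0.004
[ 0.494 -0.189 -0.028  0.057  2.319  1.814] [0.73837597 1.30695302 3.01189348]
```

{"name": "send_rows", "arguments": {"rows": "0 -0.01 0.004 0;0 -0.02 0.008 0;0 -0.03 0.01 0;0 -0.03 0.01 0;0 -0.03 0.01 0"}}

```text
clock: 17.82
tool_pos: [0.4893, -0.1492, 0.0807]
eef_rot: [0.018, 1.0, 0.005, 0.002]
contact_force: [-6.7, 14.9, 22.5]
opening: 0.007
finger_force: 11.0
```

```bash
python3 to.py .4889 -.15 .081; python3 - <<'E'
from fit import *
cloud('side'); cloud('scene'); r=fitc([.4947,-.19,-.03,.05,2.31,1.81]); print(r[0].round(3),r[1]*1e3)
E
```

```text
17.8167 [ 0.4893 -0.1492  0.0807] [-6.7 14.9 22.5] xang 177.94 shift/0.3 [ 0.0013 -0.0027 -0.0011] grip 0.007
[ 0.494 -0.189 -0.029  0.05   2.321  1.815] [0.74270279 1.31492303 3.35777978]
```

{"name": "send_rows", "arguments": {"rows": "0 0 -0.1 0;0 0 -0.22 0;0 -0.1 -0.36 0;0 -0.23 -0.4 0;0 -0.36 -0.4 0;0 -0.49 -0.4 0;0 -0.61 -0.4 0;0 -0.69 -0.36 0;0 -0.69 -0.23 0;0 -0.69 -0.1 0"}}

```text
clock: 18.75
tool_pos: [0.4801, -0.3681, 0.1086]
eef_rot: [0.024, 1.0, -0.002, 0.002]
contact_force: [0.8, 0.3, -1.5]
opening: 0.004
finger_force: 0.0
```

```bash
cat > cart.py <<'E'
from fit import *
import sys
s=sensors.get_state(); print(s['clock'],'carton',loc(s['tool_pos'][None],[.4945,-.1898,-.03])[0].round(4),s['contact_force'].round(1))
if len(sys.argv)>1:
    cloud('side'); cloud('scene'); r=fitc([.4947,-.19,-.03]+[float(a) for a in sys.argv[1:4]]); print(r[0].round(3),r[1]*1e3)
E
python3 cart.py
```

```text
18.75 carton [-0.009  -0.1786  0.1086] [ 0.8  0.3 -1.5]
```

{"name": "send_rows", "arguments": {"rows": "0 0.045 0 0;0 0.09 0 0;0 0.135 0 0;0 0.18 0 0;0 0.225 0 0;0 0.27 0 0;0 0.315 0 0;0 0.36 0 0;0 0.405 0 0;0 0.44 0 0"}}

```text
clock: 19.58
tool_pos: [0.4855, -0.2321, 0.1087]
eef_rot: [0.021, 1.0, -0.0, 0.0]
contact_force: [-0.1, -0.7, 0.8]
opening: 0.003
finger_force: 0.5
```

```bash
python3 cart.py 0 .6 1.81
```

```text
19.5833 carton [-0.0078 -0.0425  0.1087] [-0.1 -0.7  0.8]
[ 0.495 -0.19  -0.032  0.057  0.639  1.813] [0.79226829 1.3408124  2.89210831]
```

{"name": "send_rows", "arguments": {"rows": "0 0 -0.067 0;0 0.01 -0.067 0;0 0.01 -0.03 0;0 0.01 0.01 0;0 0.01 0.04 0;0 0.01 0.06 0;0 0.01 0.078 0;0 0.01 0.088 0;0 0.01 0.094 0;0 0.01 0.1 0"}}

```text
clock: 20.52
tool_pos: [0.4848, -0.2291, 0.0802]
eef_rot: [0.021, 1.0, -0.001, -0.0]
contact_force: [-9.0, 2.9, 38.2]
opening: 0.008
finger_force: 19.0
```

```bash
python3 cart.py 0 .05 1.81
```

```text
20.5167 carton [-0.0085 -0.0396  0.0802] [-9.   2.9 38.2]
[ 0.495 -0.189 -0.031  0.047  0.049  1.813] [0.75087908 1.32543513 2.94042031]
```

{"name": "send_rows", "arguments": {"rows": "0 0 -0.06 0;0 0.03 -0.19 0;0 0.06 -0.33 0;0 0.1 -0.47 0;0 0.13 -0.6 0;-0.08 0.13 -0.64 0;-0.21 0.13 -0.64 0;-0.34 0.13 -0.64 0;-0.47 0.13 -0.64 0;-0.53 0.13 -0.64 0"}}

```text
clock: 21.45
tool_pos: [0.6495, -0.1974, 0.2698]
eef_rot: [0.022, 1.0, 0.0, 0.001]
contact_force: [-0.1, -0.2, -0.1]
opening: 0.005
finger_force: 0.0
```

```bash
python3 cart.py 0 .05 1.81
```

```text
21.45 carton [ 0.1552 -0.003   0.2698] [-0.1 -0.2 -0.1]
[ 0.495 -0.189 -0.03   0.046  0.053  1.812] [0.73351819 1.27429578 2.47673926]
```

```bash
python3 - <<'E'
from fit import *
for n in('side','scene'):
    P=brown(n,.06); L=loc(P,[.4945,-.1898,-.03]); 
    for s in(1,-1):
        k=(abs(L[:,0])<.045)&(s*L[:,1]>.02)&(s*L[:,1]<.07)&(L[:,2]<.1)
        if k.sum()<20: continue
        f=np.polyfit(s*L[k,1],L[k,2],1); print(n,s,k.sum(),'slope',f[0].round(3),'z@hinge',np.polyval(f,.0765).round(4),'z@edge',np.polyval(f,.0165).round(4))
E
```

```text
side 1 503 slope 0.008 z@hinge 0.0803 z@edge 0.0798
side -1 619 slope 0.001 z@hinge 0.0798 z@edge 0.0797
scene 1 158 slope 0.001 z@hinge 0.0811 z@edge 0.081
scene -1 91 slope 0.01 z@hinge 0.0817 z@edge 0.0811
```

{"name": "send_rows", "arguments": {"rows": "0 0 0.1 0;0 0 0.22 0;0 0 0.32 0;0 0 0.35 0;0 0 0.35 0"}}

```text
clock: 21.97
tool_pos: [0.6428, -0.198, 0.1628]
eef_rot: [0.021, 1.0, 0.0, -0.003]
contact_force: [-0.4, 0.2, -0.3]
opening: 0.006
finger_force: 0.0
```

{"name": "send_rows", "arguments": {"rows": "0.055 0 0 0;0.11 0 0 0;0.165 0 0 0;0.22 0 0 0;0.275 0 0 0;0.33 0 0 0;0.385 0 0 0;0.44 0 0 0;0.495 0 0 0;0.545 0 0 0"}}

```text
clock: 22.8
tool_pos: [0.483, -0.1908, 0.168]
eef_rot: [0.022, 1.0, -0.001, 0.002]
contact_force: [0.0, -0.6, 0.4]
opening: 0.001
finger_force: 0.2
```

```bash
python3 cart.py 0 0 .8
```

```text
22.8 carton [-0.0115 -0.0013  0.168 ] [ 0.  -0.6  0.4]
[ 0.495 -0.189 -0.029  0.058  0.039  0.794] [0.81020947 1.37250133 3.39632816]
```

{"name": "send_rows", "arguments": {"rows": "0 0 -0.07 0;0.06 0 -0.07 0;0.06 0 -0.02 0;0.06 0 0.04 0;0.06 0 0.1 0;0.06 0 0.15 0;0.06 0 0.19 0;0.06 0 0.22 0;0.06 0 0.245 0;0.06 0 0.26 0"}}

```text
clock: 23.73
tool_pos: [0.4657, -0.1898, 0.0874]
eef_rot: [0.021, 1.0, -0.0, 0.001]
contact_force: [-0.2, 0.1, 0.3]
opening: 0.002
finger_force: 0.2
```

```bash
python3 cart.py 0 0 .1
```

```text
23.7333 carton [-0.0288 -0.0008  0.0874] [-0.2  0.1  0.3]
[ 0.495 -0.189 -0.03   0.789  1.051  0.055] [0.70073993 1.23606133 2.12193783]
```

{"name": "send_rows", "arguments": {"rows": "0 0 0.005 0;0 0 0.01 0;0 0 0.014 0;0 0 0.018 0;0 0 0.018 0"}}

```text
clock: 24.25
tool_pos: [0.4652, -0.1898, 0.0844]
eef_rot: [0.021, 1.0, -0.001, 0.001]
contact_force: [-3.8, 0.1, 20.7]
opening: 0.005
finger_force: 10.1
```

```bash
python3 cart.py
```

```text
24.25 carton [-0.0293 -0.0009  0.0844] [-3.8  0.1 20.7]
```

{"name": "send_rows", "arguments": {"rows": "0 0 -0.08 0;0 0 -0.2 0;0.1 0 -0.33 0;0.2 0 -0.46 0;0.3 0 -0.6 0;0.3 0 -0.6 0;0.3 0 -0.6 0"}}

```text
clock: 24.83
tool_pos: [0.3731, -0.1864, 0.2653]
eef_rot: [0.022, 1.0, -0.002, 0.001]
contact_force: [-0.1, -0.8, 0.5]
opening: -0.001
finger_force: 0.0
```

```bash
python3 cart.py; python3 - <<'E'
from fit import *
for n in('side','scene','wrist'):
    im,V=cloud(n); P=brown(n,.07); L=loc(P,[.4945,-.1898,-.03])
    k=(abs(L[:,0])<.055)&(abs(L[:,1])<.07)&(L[:,2]<.11)
    f=np.linalg.lstsq(np.c_[L[k,:2],np.ones(k.sum())],L[k,2],rcond=None)[0]; print(n,k.sum(),'slope x,y',f[:2].round(4),'z@hinge',(f[2]+.0615*f[0]).round(4),'z@edge',(f[2]-.0625*f[0]).round(4))
im,_=load('side'); im2,_=load('scene')
cv2.imwrite('pics/fin.png',np.hstack([cv2.resize(im[130:340,230:440],(400,400),interpolation=cv2.INTER_CUBIC),cv2.resize(im2[120:320,230:430],(400,400),interpolation=cv2.INTER_CUBIC)])[...,::-1])
E
```

```text
24.8333 carton [-0.1215 -0.0003  0.2653] [-0.1 -0.8  0.5]
side 1918 slope x,y [-0.0014  0.0026] z@hinge 0.0834 z@edge 0.0836
scene 464 slope x,y [-0.0024 -0.0011] z@hinge 0.0847 z@edge 0.085
wrist 1757 slope x,y [-0.0006  0.0004] z@hinge 0.0858 z@edge 0.0859
```

View pics/fin.png

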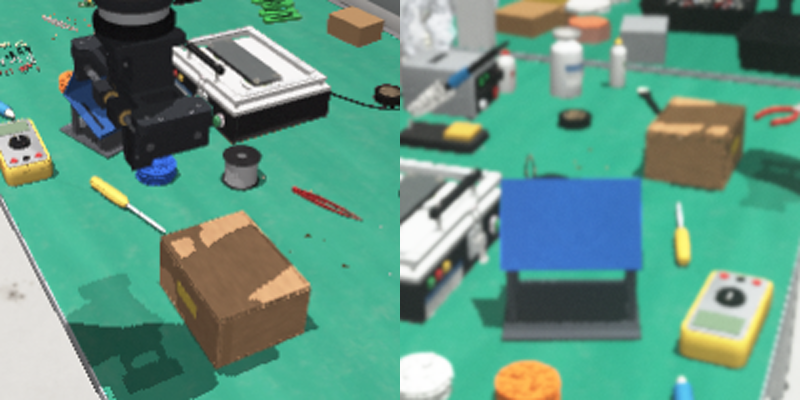

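The picture shows the carton shut flat, with the lid level to within 0.003 rad. The driver, at left-half (130,205), and the spool (240,165) look to be where they were, and the arm is clear. Handing in.

```bash
python3 -c "
from plant import finish_job; print(finish_job())"
```

```text
the job is handed in; nothing more can be done
None
```

The job is handed in at about 25 s. The green pack lies flat and right way up, within about 1.5 mm of centre on the lower pack, both side flaps and then the lid are folded flat, and the reel and screwdriver were not moved.

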